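# Set the water station's gate lever to hot on the pitcher's side

### The arm

A 6-joint arm with a two-finger parallel gripper is mounted at the origin on the work surface. World frame = base frame: x ahead of the robot, y to its left, z up, the work surface at z = 0. Lengths are in m, angles in degrees, forces in N, time in s.
With the tool pointing down it reaches from about 0.25 to 0.775 m from the base axis. Payload 8.9 kg.
Tool frame: the origin (TCP) lies midway between the tips of the shut fingers; the grasp point (between the pads) lies 19 mm behind it; z points along the fingers, y is the direction in which the jaws open and shut (so a half turn about z gives the same grasp; the last joint's range is limited). The gripper opens to 85 mm and grips with 20 to 120 N. Pads are 22 mm wide; open, the fingers measure 114 mm over their backs; the gripper's body (76 mm by 85 mm) begins 54 mm behind the grasp point. The pads swing forward as they close: fully open they stand 13 mm farther back than shut.
Start: joints at [63.982, 16.656, -8.789, 64.555, 0, 82.019], TCP at [0.163, 0.499, 0.231] pointing down, gripper open.
Joint ranges: [-144.48, 144.48], [-52.06, 99.96], [-74.48, 78.29], [-112.23, 115.85], [-86.99, 84.42], [-180, 180]. Speed limits (degrees/s): [127.2, 127.2, 159.86, 180, 180, 180].

### API

Orientations are given as [roll, pitch, yaw] about the fixed x, y, z axes, in that order (R = Rz(yaw) Ry(pitch) Rx(roll)).
In Python, from plant import arm gives the robot as it stands. The module is installed in compiled form; this text tells all that it offers.
- The arm moves only by the shell command python3 -m jog 'ROWS' [FORCE]. ROWS is JSON, a list of rows, each a list of 7 numbers: the shift along the tool's x, y, z in mm, then the turn, a rotation vector about the tool's x, y, z in rad, then the opening, from 0 (shut) to 1 (fully open). In form: [[dx, dy, dz, ax, ay, az, claw], ...]. A call has 1 to 5 rows; each row shifts and turns the commanded pose from where the row before left it, along the tool's axes as they then stand; what a row does not reach is not made up. A row lasts 1/8 s, in which the tool goes at most 62.5 mm and 10.7 degrees, less where a joint would pass 70% of its speed; a pose out of reach is approached as far as the arm can. A call is refused whole if a number of a shift passes 62.5 or a number of a turn 0.188, either way. A call with a gripper value outside its range is refused whole. The fingers move at their own pace and stop on an object; FORCE is the grip in N (left out, the last holds). Time passes only in rows, so rows that do not move let the fingers close. It gives the time, the measured TCP pose, the force and the opening at its end, in the units of the state.
- arm.get_state(): the state, without advancing time (a new reading comes with each control period).
- arm.capture(name): name is "scene" or "side" or "wrist"; returns (picture, depth): 400x640x3 uint8, red, green, blue; 400x640 float32, m along the optical axis (not along the pixel's ray), 0 where there is no reading.
- arm.camera_params(name): a dict with "fx", "fy", "cx", "cy" (pixels), "position" and "orientation" of the camera in the world. Camera axes: x right, y up, looking along -z (the intrinsics and any distortion apply to the point x, -y, -z); pixel columns grow to the right and rows downward; lengths in m; the calibration is good to about 2 mm. A picture is of the moment at which its call begins: read the wrist's pose just before it. camera_params takes no time and is no camera call; for the wrist camera it gives the pose at the moment of the call.
- arm.sign_off(): hands the job in, once; it reports no verdict.
The state is a dict: "time_s": time; "joint_pos": joint angles; "joint_vel": joint speeds; "tau": joint torques, N m; "tool_pos": TCP position; "ee_rot": TCP orientation; "ft_force": force on the tool from outside, world axes, zero at the start; "moment": the same for the moment, N m; "finger_gap": finger opening in m.
Only numpy, scipy, OpenCV 4.12 (cv2) and the standard library are available. Lean on these libraries where they do the work, as an engineer would, in place of code of your own. Each camera call takes 0.05 s, during which the arm holds its last target. There are 200 camera calls.

### The job

The steel milk pitcher waits under one of the water station's two side taps. Push the selector lever on top of the station out of its slot, along the cross channel and fully home into the slot on the pitcher's side that lies farthest from the robot (hot). Only push the lever from one side at a time: do not pinch it, do not pick anything up, leave the other things where they are, and finish clear of the lever.

Things in the scene. Friction and masses are not known exactly. Their poses are not given: they have to be found in the camera images.
- station: Fixed water station: white box 200 x 200 mm, 120 mm high, steel top. Origin: centre of its underside on the counter; x points away from the robot (yaw within 0.3 rad), y left, z up. Each side has a drip tray (150 x 150, 12 mm high, centre y = +-175 mm) under a 16 mm tap pipe 114 mm up that runs out to y = +-180 mm. Only the lever stands higher than 122 mm.
- gate (a point): Centre of the gate in the station's top, 120 mm above its origin, same axes. Cross channel along y (18 mm wide, y -38..38 mm); three slots along x, 15 mm wide, centred at y = +30 (left), 0, -30 mm (right), each running to x = +37 mm (far slot) and x = -37 mm (near slot). The tongues between slots are fixed steel with rounded noses, flush with the top.
- lever_side (a joint): Sideways lean of the lever, rad; hinge along station x, 10 mm above the counter under the gate's centre. Positive leans left (+y). About +-0.27 in the left / right column (stops +-0.275), 0 in the middle; play in a slot 0.02. It changes column only while lever_fore is within about 0.04 of 0. Friction hinge: stays where left, about 2 N at the grip moves it.
- lever_fore (a joint): Fore-and-aft lean, rad, about the same point. Positive leans away from the robot (+x). 0 in the cross channel, +0.26 (stop) at the end of far slots, -0.26 of near slots. Starts in the middle near slot, -0.26 to -0.16. Nothing stops it at 0 in the middle column: pushed on, it enters the middle far slot. Friction hinge: stays where left, 2 N at the grip moves it.
- lever_grip (a point): Middle of the lever's grip: plain black post 26 x 26 mm, 70 mm long, on a 10 mm steel stem, no knob. On the post's axis, 160 mm from the hinge point, so 170 mm above the counter when upright; the post then spans 135 to 205 mm. From upright the point travels about 43 mm to a side column, 41 mm to a slot's end. z runs along the lever.
- face_near: The post's face towards the robot (station -x side when upright), 20 x 70 mm; origin in the middle of the face, 3 mm under its surface.
- face_far: The post's opposite face (+x side), same form.
- face_left: The post's left face (+y side), same form.
- face_right: The post's right face (-y side), same form.
- pitcher: Small steel milk pitcher with a side handle, 72 mm across, 75 mm high, loose, upright on the drip tray under one tap (left or right, it changes). Origin at the centre of its underside. Its side of the station names the slot. Not to be moved.
- glass: Handle-less glass coffee cup, 84 mm across, 58 mm high, on the other drip tray, loose. Origin at the centre of its underside. Leave alone.
- tamper: Steel tamper, 58 mm across, 85 mm high, standing before the station on the left. Origin under its centre. Leave alone.
- portafilter: Portafilter, 68 mm round head 30 mm high with a dark wooden handle 180 mm out, lying before the station on the right. Origin under the head. Leave alone.
- spoon: Steel teaspoon 150 mm long, lying beyond the station on the left. Leave alone.
- jar: Amber glass jar, 68 mm across, 85 mm high, beyond the station on the right. Origin under its centre. Leave alone.

How it is judged:
By the outcome, as a careful person would: the job done as asked, in the order asked, and still so for the second after the job is handed in, with the robot touching nothing.
It also fails if it takes over 59 s, if anything falls off the work surface, if the arm or the gripper's body presses on something with over 40 N, if the wrist force passes 120 N, or if a joint passes its speed limit or range.

## Working session

There is one attempt and no reset: what is moved stays moved. The work goes in short steps, Python scripts to look and compute and a shell command to move; the robot and the scene stay as the last step left them, time stands still between calls to the robot, and variables do not carry over. Pictures are saved under pics/ and viewed, on a budget of 10 in all, crops included, one or two more only if the job needs it, and the job is handed in when it is done.

```bash
mkdir -p pics
cat > h.py <<'E'
import numpy as np, cv2
from scipy.spatial.transform import Rotation as R
from plant import arm
def Rm(o):
    o=np.array(o,float)
    return o if o.shape==(3,3) else (R.from_quat(o).as_matrix() if o.size==4 else R.from_euler('xyz',o,degrees=True).as_matrix())
def pts(d,p):
    v,u=np.mgrid[0:d.shape[0],0:d.shape[1]]
    c=np.stack([(u-p['cx'])/p['fx']*d,-(v-p['cy'])/p['fy']*d,-d],-1)
    return c@Rm(p['orientation']).T+np.array(p['position'])
E
python3 - <<'E'
from h import *
s=arm.get_state();print(s)
for n in('scene','side'):
    p=arm.camera_params(n);print(n,p)
    im,d=arm.capture(n);cv2.imwrite(f'pics/{n}0.png',im[...,::-1]);np.savez(f'{n}0.npz',im=im,d=d)
print(arm.get_state()['time_s'])
E
```

```text
{'time_s': 0.0, 'joint_pos': array([ 6.39813450e+01,  1.66895787e+01, -8.83037813e+00,  6.45570551e+01,
        1.06836769e-03,  8.20189595e+01]), 'joint_vel': array([-0.00270112, -0.03044908, -0.01852043, -0.08536532, -0.08799524,
        0.03388721]), 'tau': array([ 7.10799522e-04, -5.37139928e+01,  3.31373119e+01,  1.57072413e-02,
       -1.56684046e-04,  2.52752443e-05]), 'tool_pos': array([0.16235091, 0.4987941 , 0.23073093]), 'ee_rot': array([-1.79923882e+02, -1.17507736e-02,  1.61962377e+02]), 'ft_force': array([-0.80090309,  0.44042291,  0.08057923]), 'moment': array([-0.00217201,  0.00388509,  0.03082746]), 'finger_gap': 0.0852064756092045}
scene {'fx': 439.86236850105627, 'fy': 439.86236850105627, 'cx': 317.86692526587314, 'cy': 194.44914270766552, 'position': array([1.21277815, 0.33309686, 0.83959063]), 'orientation': array([ 44.43938983,  -0.21163472, 114.00623401])}
side {'fx': 401.12835544627507, 'fy': 401.12835544627507, 'cx': 321.31628059823026, 'cy': 200.78067163800938, 'position': array([ 0.22955969, -0.62924117,  0.58837224]), 'orientation': array([ 57.48049401,   1.27889901, -29.28925719])}
0.1
```

View pics/scene0.png

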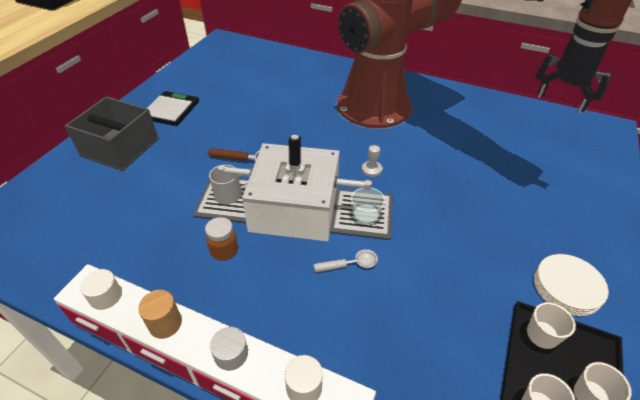

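View pics/side0.png

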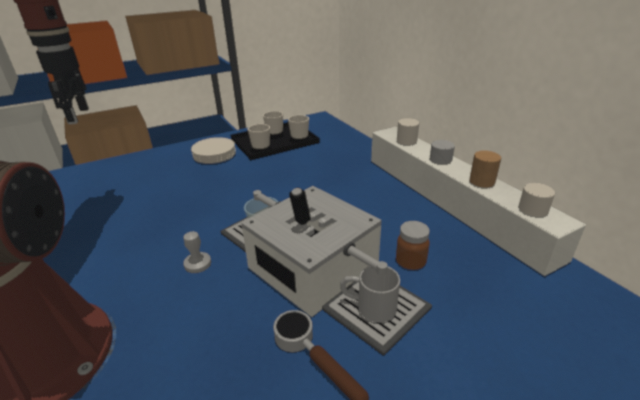

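The scene view shows the lever at (295,150) leaning toward the robot. The steel pitcher is at (225,185) and the glass at (367,205). The side view has the pitcher on the near side (380,295), which is the robot's right (-y), so the target is the right far slot. Next I'll measure the station and the lever.

```bash
cat > meas.py <<'E'
from h import *
def station(im,d,p,box):
    P=pts(d,p); m=(d>0)&(abs(P[...,2]-0.12)<0.006)
    b=np.zeros_like(m); x0,y0,x1,y1=box; b[y0:y1,x0:x1]=1
    m=(m&b).astype(np.uint8); n,l,st,c=cv2.connectedComponentsWithStats(m)
    k=1+np.argmax(st[1:,4]); q=P[l==k]
    r=cv2.minAreaRect((q[:,:2]*1000).astype(np.float32)); return r,np.median(q[:,2]),len(q)
def lever(im,d,p,box):
    # dark pixels above the top, per-height centroids in pixel rays are left to caller
    P=pts(d,p); m=(im.max(-1)<75)&(P[...,2]>0.13)&(P[...,2]<0.23)&(d>0)
    b=np.zeros_like(m); x0,y0,x1,y1=box; b[y0:y1,x0:x1]=1
    m=(m&b).astype(np.uint8); n,l,st,c=cv2.connectedComponentsWithStats(m)
    k=1+np.argmax(st[1:,4]); return l==k,P[l==k]
E
python3 - <<'E'
from meas import *
for n,b in(('scene',(235,120,350,245)),('side',(235,170,390,310))):
    z=np.load(n+'0.npz');p=arm.camera_params(n)
    print(n,station(z['im'],z['d'],p,b))
    mk,q=lever(z['im'],z['d'],p,b); v,u=np.where(mk)
    print(len(q),'px',u.min(),u.max(),v.min(),v.max(),'min',q.min(0),'max',q.max(0))
    for h in np.arange(.13,.215,.015):
        s=q[abs(q[:,2]-h)<.0075]
        if len(s):print(round(h,3),len(s),s.mean(0).round(4),s.min(0).round(4),s.max(0).round(4))
    P=pts(z['d'],p)
    print('counter z',np.nanmedian(P[260:290,420:470,2]) if n=='scene' else np.median(P[330:380,480:540,2]))
E
```

```text
scene (((524.15869140625, -36.157989501953125), (206.40728759765625, 213.6403045654297), 15.715702056884766), np.float64(0.11920659458751404), 4279)
273 px 289 299 137 165 min [ 0.48588368 -0.05256909  0.13534277] max [ 0.51870953 -0.02844674  0.20486169]
0.13 6 [ 0.5121 -0.0371  0.1358] [ 0.5035 -0.0458  0.1353] [ 0.5169 -0.029   0.1363]
0.145 56 [ 0.5126 -0.0369  0.1447] [ 0.5013 -0.0478  0.1376] [ 0.5187 -0.0284  0.1522]
0.16 52 [ 0.5101 -0.0378  0.1601] [ 0.4982 -0.0488  0.1525] [ 0.5168 -0.0289  0.167 ]
0.175 54 [ 0.508  -0.0374  0.175 ] [ 0.4971 -0.0486  0.1676] [ 0.514  -0.03    0.1823]
0.19 64 [ 0.5059 -0.04    0.1896] [ 0.494  -0.0511  0.1827] [ 0.5124 -0.0303  0.1971]
0.205 41 [ 0.503  -0.0409  0.2013] [ 0.4859 -0.0526  0.1975] [ 0.5088 -0.0318  0.2049]
counter z -0.0007963481457146648
side (((525.575439453125, -38.80854797363281), (204.27276611328125, 377.10260009765625), 15.672979354858398), np.float64(0.12083355663033446), 5740)
471 px 289 310 190 224 min [ 0.4802289  -0.06258175  0.13324684] max [ 0.51647735 -0.03753029  0.20578379]
0.13 16 [ 0.4974 -0.0532  0.1357] [ 0.4901 -0.0585  0.1332] [ 0.5105 -0.0387  0.1375]
0.145 93 [ 0.4989 -0.0541  0.145 ] [ 0.4874 -0.0616  0.1378] [ 0.5156 -0.0383  0.1525]
0.16 97 [ 0.4976 -0.055   0.16  ] [ 0.485  -0.0608  0.1526] [ 0.5165 -0.0427  0.1673]
0.175 95 [ 0.4942 -0.0551  0.175 ] [ 0.4831 -0.0622  0.1675] [ 0.5103 -0.0408  0.1824]
0.19 99 [ 0.4919 -0.0565  0.19  ] [ 0.4804 -0.0619  0.1825] [ 0.5077 -0.0412  0.1975]
0.205 71 [ 0.4914 -0.0544  0.2012] [ 0.4802 -0.0626  0.1975] [ 0.5059 -0.0375  0.2058]
counter z 0.0013254024075742277
```

```bash
python3 -m jog '[[0,0,-5,0,0,-0.1472,0],[0,0,-5,0,0,-0.1472,0],[0,0,-5,0,0,-0.1472,0],[0,0,-5,0,0,-0.1472,0],[-7,-41,0,0,0,0,0]]' 20
python3 -m jog '[[-7,-41,0,0,0,0,0],[-7,-41,0,0,0,0,0],[-7,-41,0,0,0,0,0],[-7,-41,0,0,0,0,0],[-7,-41,0,0,0,0,0]]'
python3 -m jog '[[-7,-41,0,0,0,0,0],[-7,-41,0,0,0,0,0],[-7,-41,0,0,0,0,0],[-7,-41,0,0,0,0,0],[-7,-41,0,0,0,0,0]]'
cat >> meas.py <<'E'
YAW=np.deg2rad(15.7);C=np.array([.5245,-.0365]);E=np.array([[np.cos(YAW),np.sin(YAW)],[-np.sin(YAW),np.cos(YAW)]])
def st(p): p=np.asarray(p); return np.c_[(p[...,:2]-C)@E.T,p[...,2]] if p.ndim>1 else np.r_[E@(p[:2]-C),p[2]]
def look(tag):
    s=arm.get_state();print('tcp st mm',(st(s['tool_pos'])*1e3).round(1),'rpy',s['ee_rot'].round(1),'t',s['time_s'],'f st',(E@s['ft_force'][:2]).round(1),s['ft_force'][2].round(1))
    for n,b in(('scene',(235,110,350,245)),('side',(235,150,390,310))):
        p=arm.camera_params(n);im,d=arm.capture(n);cv2.imwrite(f'pics/{n}_{tag}.png',im[...,::-1]);np.savez(f'{n}_{tag}.npz',im=im,d=d)
        try:
            mk,q=lever(im,d,p,b);q=st(q)*1e3
            for h in(145,165,185,200):
                k=q[abs(q[:,2]-h)<7]
                if len(k)>8:print(n,h,len(k),'x %.0f..%.0f y %.0f..%.0f'%(*np.percentile(k[:,0],[3,97]),*np.percentile(k[:,1],[3,97])))
        except Exception as e:print(n,e)
E
python3 -c "
from meas import *
look('a')"
```

```text
time_s: 0.72
tool_pos: [0.1802, 0.4625, 0.2511]
ee_rot: [180.0, 0.0, -164.0]
ft_force: [0.7, -0.5, -0.0]
finger_gap: 0.0001
time_s: 1.35
tool_pos: [0.2697, 0.2724, 0.2512]
ee_rot: [-180.0, -0.0, -164.3]
ft_force: [0.9, 0.8, -0.8]
finger_gap: 0.0001
time_s: 1.98
tool_pos: [0.359, 0.0845, 0.2512]
ee_rot: [180.0, 0.0, -164.3]
ft_force: [0.7, 0.4, 0.2]
finger_gap: 0.0
tcp st mm [-126.6  161.3  251.2] rpy [ 180.     0.  -164.3] t 1.975 f st [0.8 0.2] 0.2
scene 145 50 x -21..-7 y -8..12
scene 165 49 x -23..-11 y -8..12
scene 185 55 x -24..-14 y -10..13
scene 200 60 x -29..-16 y -10..12
side 145 89 x -37..-15 y -16..6
side 165 87 x -40..-19 y -16..3
side 185 90 x -44..-22 y -16..5
side 200 101 x -45..-24 y -16..6
```

```bash
python3 -m jog '[[-10,-40.5,0,0,0,0,0],[-10,-40.5,0,0,0,0,0],[-10,-40.5,0,0,0,0,0],[-10,-40.5,0,0,0,0,0],[0,0,40,0,0,0,0]]'
python3 -m jog '[[0,0,43,0,0,0,0],[0,0,10,0,0,0,0],[0,0,0,0,0,0,0],[0,0,0,0,0,0,0]]'
python3 -c "
from meas import *
look('b')
a=cv2.imread('pics/scene_b.png')[90:250,200:400];b=cv2.imread('pics/side_b.png')[120:280,210:410]
cv2.imwrite('pics/b2.png',cv2.resize(np.hstack([a,b]),None,fx=2,fy=2))"
```

```text
time_s: 2.7
tool_pos: [0.4441, -0.0615, 0.2123]
ee_rot: [-179.8, 0.2, -164.4]
ft_force: [-0.2, -0.8, -1.0]
finger_gap: -0.0002
time_s: 3.2
tool_pos: [0.4421, -0.0593, 0.1598]
ee_rot: [-179.9, 0.1, -164.3]
ft_force: [-0.3, -0.0, 0.3]
finger_gap: 0.0001
tcp st mm [-85.5   0.3 159.8] rpy [-1.799e+02  1.000e-01 -1.643e+02] t 3.2 f st [-0.3  0.1] 0.3
scene 145 49 x -19..-7 y -8..13
scene 165 57 x -78..-11 y -10..12
scene 185 79 x -86..-14 y -10..14
scene 200 119 x -90..-16 y -16..16
side 145 88 x -37..-16 y -16..6
side 165 101 x -95..-18 y -16..3
side 185 144 x -96..-24 y -16..-0
side 200 116 x -98..-24 y -16..9
```

View pics/b2.png

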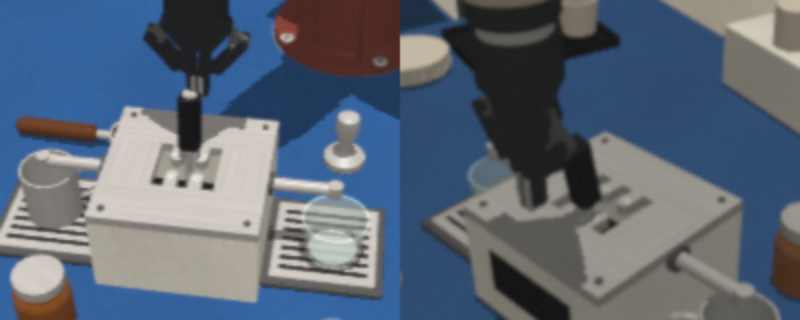

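```bash
python3 -m jog '[[-12,0,0,0,0,0,0],[-12,0,0,0,0,0,0],[-10,0,0,0,0,0,0],[-8,0,0,0,0,0,0],[-6,0,0,0,0,0,0]]'
python3 -m jog '[[-3,0,0,0,0,0,0],[0,0,0,0,0,0,0],[0,0,0,0,0,0,0]]'
python3 -c "
from meas import *
look('c')"
```

```text
time_s: 3.92
tool_pos: [0.4879, -0.046, 0.1583]
ee_rot: [-180.0, -0.0, -164.3]
ft_force: [-2.1, -1.0, -0.4]
finger_gap: 0.0
time_s: 4.3
tool_pos: [0.4899, -0.0454, 0.1581]
ee_rot: [180.0, -0.0, -164.3]
ft_force: [-1.1, -0.3, -0.2]
finger_gap: 0.0002
tcp st mm [-35.7   0.8 158.1] rpy [ 180.    -0.  -164.3] t 4.3 f st [-1.2 -0. ] -0.2
scene 145 52 x -6..8 y -10..12
scene 165 56 x -28..7 y -10..13
scene 185 66 x -30..6 y -11..14
scene 200 126 x -36..5 y -20..21
side 145 81 x -20..1 y -16..4
side 165 97 x -42..-2 y -16..-5
side 185 126 x -46..-3 y -16..0
side 200 80 x -48..-26 y -30..23
```

```bash
python3 -m jog '[[-4,0,0,0,0,0,0],[-3,0,0,0,0,0,0],[-1.5,0,0,0,0,0,0],[0,0,0,0,0,0,0],[0,0,0,0,0,0,0]]'
python3 -m jog '[[8,0,0,0,0,0,0],[15,0,0,0,0,0,0],[0,0,0,0,0,0,0]]'
python3 -c "
from meas import *
look('d')
a=cv2.imread('pics/scene_d.png')[90:250,200:400];b=cv2.imread('pics/side_d.png')[120:280,210:410]
cv2.imwrite('pics/d2.png',cv2.resize(np.hstack([a,b]),None,fx=2,fy=2))"
```

```text
time_s: 5.03
tool_pos: [0.4983, -0.0432, 0.1583]
ee_rot: [180.0, -0.0, -164.3]
ft_force: [-1.4, -0.7, 0.6]
finger_gap: -0.0001
time_s: 5.4
tool_pos: [0.4749, -0.0496, 0.1584]
ee_rot: [180.0, -0.0, -164.3]
ft_force: [0.1, 0.3, -0.1]
finger_gap: 0.0001
tcp st mm [-51.3   0.9 158.4] rpy [ 180.    -0.  -164.3] t 5.4 f st [0.2 0.3] -0.1
scene 145 49 x -6..15 y -10..12
scene 165 68 x -44..14 y -10..14
scene 185 76 x -47..13 y -10..14
scene 200 129 x -51..14 y -19..19
side 145 88 x -14..6 y -16..5
side 165 110 x -57..6 y -16..4
side 185 126 x -61..5 y -16..1
side 200 102 x -63..5 y -16..12
```

View pics/d2.png

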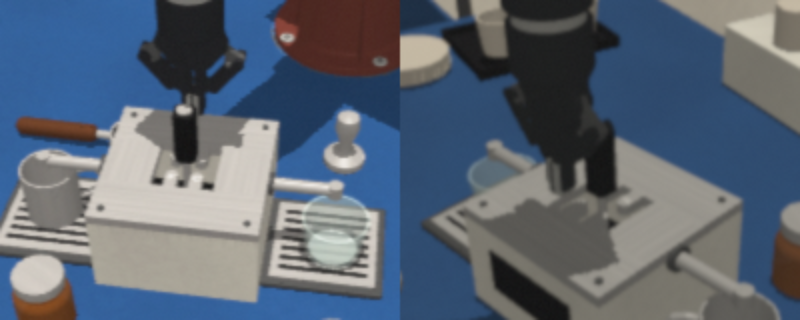

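The lever now stands upright in the cross channel: scene crop (185,135), side crop (600,160), with its faces at about ±14 mm in station x. I'll lift, turn the tool 90° so the wide knuckles lie along station x, and approach the left face.

```bash
python3 -m jog '[[0,0,-46,0,0,0,0],[0,0,-46,0,0,0,0],[0,0,0,0,0,0.1745,0],[0,0,0,0,0,0.1745,0],[0,0,0,0,0,0.1745,0]]'
python3 -m jog '[[0,0,0,0,0,0.1745,0],[0,0,0,0,0,0.1745,0],[0,0,0,0,0,0.1745,0],[0,0,0,0,0,0.1745,0],[0,0,0,0,0,0.1745,0]]'
python3 -m jog '[[0,0,0,0,0,0.1745,0],[25,26,0,0,0,0,0],[25,25,0,0,0,0,0],[0,0,0,0,0,0,0],[0,0,0,0,0,0,0]]'
python3 -c "
from meas import *
look('e')"
```

```text
time_s: 6.12
tool_pos: [0.4766, -0.0494, 0.2505]
ee_rot: [180.0, 0.0, 165.4]
ft_force: [-0.2, 0.2, 0.6]
finger_gap: -0.0004
time_s: 6.75
tool_pos: [0.4765, -0.0494, 0.2504]
ee_rot: [180.0, 0.0, 115.4]
ft_force: [-0.0, 0.6, -0.6]
finger_gap: 0.0002
time_s: 7.38
tool_pos: [0.5116, 0.0124, 0.2502]
ee_rot: [-180.0, 0.0, 105.7]
ft_force: [-0.1, -1.0, 0.1]
finger_gap: 0.0001
tcp st mm [  0.8  50.6 250.2] rpy [-180.     0.   105.7] t 7.375 f st [-0.4 -0.9] 0.1
scene 145 55 x -6..15 y -11..12
scene 165 55 x -9..14 y -10..12
scene 185 53 x 1..15 y -9..12
scene 200 67 x -6..15 y -9..12
side 145 86 x -14..6 y -16..5
side 165 88 x -14..6 y -16..6
side 185 89 x -14..5 y -15..4
side 200 118 x -14..7 y -16..5
```

```bash
python3 -m jog '[[0,0,46,0,0,0,0],[0,0,40,0,0,0,0],[0,0,6,0,0,0,0],[-12,0,0,0,0,0,0],[-8,0,0,0,0,0,0]]'
python3 -m jog '[[-8,0,0,0,0,0,0],[-8,0,0,0,0,0,0],[-8,0,0,0,0,0,0],[-8,0,0,0,0,0,0],[0,0,0,0,0,0,0]]'
python3 -c "
from meas import *
look('f')"
```

```text
time_s: 8.1
tool_pos: [0.5186, -0.008, 0.16]
ee_rot: [179.9, 0.1, 105.7]
ft_force: [-0.1, -0.2, -0.1]
finger_gap: -0.0
time_s: 8.72
tool_pos: [0.526, -0.0382, 0.1582]
ee_rot: [-180.0, 0.0, 105.7]
ft_force: [0.3, 0.5, -0.2]
finger_gap: 0.0001
tcp st mm [  1.   -2.  158.2] rpy [-180.     0.   105.7] t 8.725 f st [0.4 0.4] -0.2
scene 145 55 x -5..14 y -31..-10
scene 165 71 x 8..16 y -35..4
scene 185 64 x 8..17 y -38..5
scene 200 48 x -4..32 y -41..10
side 145 88 x -14..7 y -39..-17
side 165 109 x -15..5 y -42..-3
side 185 147 x -14..4 y -46..1
side 200 181 x -18..13 y -47..-9
```

```bash
python3 -m jog '[[-5,0,0,0,0,0,0],[-5,0,0,0,0,0,0],[-3,0,0,0,0,0,0],[-1,0,0,0,0,0,0],[0,0,0,0,0,0,0]]'
python3 -m jog '[[-1,0,0,0,0,0,0],[0,0,0,0,0,0,0]]'
python3 -c "
from meas import *
look('g')"
```

```text
time_s: 9.45
tool_pos: [0.5296, -0.0511, 0.1583]
ee_rot: [-180.0, 0.0, 105.7]
ft_force: [-0.7, 2.1, -0.3]
finger_gap: -0.0001
time_s: 9.7
tool_pos: [0.5299, -0.052, 0.1583]
ee_rot: [180.0, 0.0, 105.7]
ft_force: [-0.3, 1.7, -0.9]
finger_gap: -0.0
tcp st mm [  1.  -16.3 158.3] rpy [180.    0.  105.7] t 9.7 f st [0.2 1.7] -0.9
scene 145 56 x -3..15 y -44..-21
scene 165 62 x 7..16 y -49..-10
scene 185 68 x 7..17 y -53..-9
scene 200 40 x -5..33 y -58..-4
side 145 88 x -14..6 y -51..-28
side 165 107 x -14..6 y -57..-15
side 185 136 x -14..5 y -62..-15
side 200 167 x -19..23 y -62..-24
```

```bash
python3 -m jog '[[-1,0,0,0,0,0,0],[0,0,0,0,0,0,0]]'; python3 -m jog '[[-1,0,0,0,0,0,0],[0,0,0,0,0,0,0]]'; python3 -m jog '[[-1,0,0,0,0,0,0],[0,0,0,0,0,0,0]]'
```

```text
time_s: 10.05
tool_pos: [0.5302, -0.053, 0.1583]
ee_rot: [180.0, 0.0, 105.7]
ft_force: [-0.7, 2.2, -1.3]
finger_gap: 0.0001
time_s: 10.3
tool_pos: [0.5305, -0.054, 0.1583]
ee_rot: [180.0, 0.0, 105.7]
ft_force: [-0.9, 2.0, -0.7]
finger_gap: -0.0
time_s: 10.55
tool_pos: [0.5307, -0.0549, 0.1583]
ee_rot: [180.0, 0.0, 105.7]
ft_force: [-0.6, 1.1, -0.4]
finger_gap: -0.0002
```

```bash
python3 -m jog '[[-1,0,0,0,0,0,0],[0,0,0,0,0,0,0]]'; python3 -c "
from meas import *
look('h')
a=cv2.imread('pics/scene_h.png')[90:250,200:400];b=cv2.imread('pics/side_h.png')[120:280,210:410]
cv2.imwrite('pics/h2.png',cv2.resize(np.hstack([a,b]),None,fx=2,fy=2))"
```

```text
time_s: 10.8
tool_pos: [0.5309, -0.0557, 0.1583]
ee_rot: [-180.0, -0.0, 105.7]
ft_force: [0.1, 2.6, -0.7]
finger_gap: -0.0001
tcp st mm [  1.  -20.2 158.3] rpy [-180.    -0.   105.7] t 10.8 f st [0.8 2.5] -0.7
scene 145 59 x -4..14 y -48..-24
scene 165 64 x 8..16 y -53..-16
scene 185 70 x 7..16 y -56..-14
scene 200 37 x -4..33 y -61..-8
side 145 83 x -14..6 y -55..-31
side 165 106 x -14..5 y -60..-19
side 185 145 x -14..4 y -66..-18
side 200 158 x -14..24 y -67..-28
```

View pics/h2.png

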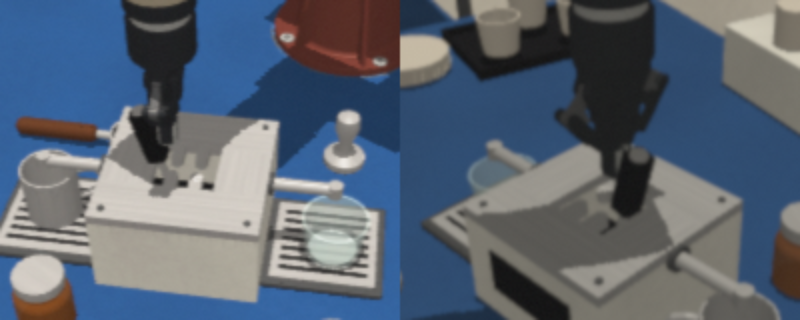

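The lever leans fully right in the cross channel: side crop (632,180), y shift −44 mm at z 165, so a lean of about 0.27. Next I back off, lift, turn back and go round to its near face.

```bash
python3 -m jog '[[25,0,0,0,0,0,0],[0,0,-46,0,0,0,0],[0,0,-46,0,0,0,0],[0,0,0,0,0,-0.1745,0],[0,0,0,0,0,-0.1745,0]]'
python3 -m jog '[[0,0,0,0,0,-0.1745,0],[0,0,0,0,0,-0.1745,0],[0,0,0,0,0,-0.1745,0],[0,0,0,0,0,-0.1745,0],[0,0,0,0,0,-0.1745,0]]'
python3 -m jog '[[0,0,0,0,0,-0.1745,0],[0,0,0,0,0,-0.1745,0],[31,-25,0,0,0,0,0],[32,-25,0,0,0,0,0],[0,0,0,0,0,0,0]]'
python3 -m jog '[[0,0,0,0,0,0,0],[0,0,46,0,0,0,0],[0,0,40,0,0,0,0],[0,0,6,0,0,0,0],[0,0,0,0,0,0,0]]'
python3 -c "
from meas import *
look('i')"
```

```text
time_s: 11.52
tool_pos: [0.5249, -0.0323, 0.2513]
ee_rot: [179.9, 0.1, 126.0]
ft_force: [0.2, 0.6, -0.8]
finger_gap: -0.0
time_s: 12.15
tool_pos: [0.5246, -0.0323, 0.2506]
ee_rot: [-179.9, 0.1, 176.0]
ft_force: [-0.3, 0.1, -0.0]
finger_gap: 0.0001
time_s: 12.78
tool_pos: [0.4762, -0.0989, 0.2507]
ee_rot: [-179.9, 0.0, -164.5]
ft_force: [-0.2, 0.2, 0.1]
finger_gap: 0.0001
time_s: 13.4
tool_pos: [0.4778, -0.0967, 0.159]
ee_rot: [-180.0, 0.0, -164.3]
ft_force: [0.9, 0.6, 1.3]
finger_gap: 0.0006
tcp st mm [-61.3 -45.3 159. ] rpy [-180.     0.  -164.3] t 13.4 f st [1.  0.4] 1.3
scene 145 58 x -6..14 y -47..-24
scene 165 75 x -55..14 y -55..-30
scene 185 92 x -56..14 y -58..-32
scene 200 105 x -62..14 y -63..-27
side 145 81 x -14..4 y -55..-30
side 165 98 x -71..4 y -61..-37
side 185 135 x -71..3 y -66..-47
side 200 99 x -73..5 y -67..-38
```

```bash
python3 -m jog '[[-15,0,0,0,0,0,0],[-12,0,0,0,0,0,0],[-8,0,0,0,0,0,0],[-8,0,0,0,0,0,0],[-8,0,0,0,0,0,0]]'
python3 -m jog '[[-5,0,0,0,0,0,0],[-5,0,0,0,0,0,0],[0,0,0,0,0,0,0]]'
python3 -c "
from meas import *
look('j')"
```

```text
time_s: 14.12
tool_pos: [0.5264, -0.083, 0.1583]
ee_rot: [-180.0, -0.0, -164.3]
ft_force: [-2.3, -1.2, 1.6]
finger_gap: -0.0
time_s: 14.5
tool_pos: [0.5359, -0.0803, 0.1581]
ee_rot: [180.0, -0.0, -164.3]
ft_force: [-0.4, -0.5, -0.2]
finger_gap: 0.0003
tcp st mm [ -0.9 -45.2 158.1] rpy [ 180.    -0.  -164.3] t 14.5 f st [-0.5 -0.3] -0.2
scene 145 58 x 14..36 y -46..-24
scene 165 66 x 5..39 y -52..-30
scene 185 93 x 0..42 y -59..-32
scene 200 104 x -4..41 y -64..-19
side 145 72 x 6..26 y -54..-32
side 165 70 x -11..29 y -61..-46
side 185 119 x -11..33 y -66..-47
side 200 84 x -14..28 y -74..-37
```

```bash
python3 -m jog '[[-5,0,0,0,0,0,0],[-4,0,0,0,0,0,0],[-2,0,0,0,0,0,0],[0,0,0,0,0,0,0]]'
for i in 1 2; do python3 -m jog '[[-1.5,0,0,0,0,0,0],[0,0,0,0,0,0,0]]'; done
python3 -c "
from meas import *
look('k')"
```

```text
time_s: 15.1
tool_pos: [0.5466, -0.0774, 0.1583]
ee_rot: [-180.0, 0.0, -164.3]
ft_force: [-1.9, 0.1, -0.6]
finger_gap: 0.0
time_s: 15.35
tool_pos: [0.5479, -0.077, 0.1583]
ee_rot: [-180.0, 0.0, -164.3]
ft_force: [-0.8, 0.1, -0.1]
finger_gap: -0.0004
time_s: 15.6
tool_pos: [0.5494, -0.0766, 0.1583]
ee_rot: [-180.0, 0.0, -164.3]
ft_force: [-1.7, 0.1, -0.8]
finger_gap: -0.0002
tcp st mm [ 13.1 -45.3 158.3] rpy [-180.     0.  -164.3] t 15.6 f st [-1.6  0.6] -0.8
scene 145 54 x 27..48 y -46..-24
scene 165 66 x 19..54 y -52..-29
scene 185 93 x 15..57 y -59..-32
scene 200 75 x 10..49 y -64..-28
side 145 73 x 17..37 y -55..-32
side 165 75 x 3..46 y -60..-45
side 185 132 x 2..49 y -66..-41
side 200 78 x 0..10 y -71..-25
```

Nearly home, so I'll push on in 1.5 mm steps until the stop shows in the force reading.

```bash
python3 -m jog '[[-1.5,0,0,0,0,0,0],[0,0,0,0,0,0,0]]';python3 -m jog '[[-1.5,0,0,0,0,0,0],[0,0,0,0,0,0,0]]'
```

```text
time_s: 15.95
tool_pos: [0.5508, -0.0762, 0.1583]
ee_rot: [-180.0, 0.0, -164.3]
ft_force: [-1.1, -0.0, -0.5]
finger_gap: 0.0001
time_s: 16.2
tool_pos: [0.5523, -0.0758, 0.1583]
ee_rot: [-180.0, 0.0, -164.3]
ft_force: [-1.9, -0.6, -0.2]
finger_gap: -0.0
```

```bash
python3 -m jog '[[-1,0,0,0,0,0,0],[0,0,0,0,0,0,0]]'; python3 -c "
from meas import *
look('l')"
```

```text
time_s: 16.45
tool_pos: [0.5532, -0.0755, 0.1583]
ee_rot: [-180.0, 0.0, -164.3]
ft_force: [-2.0, -1.3, -0.4]
finger_gap: 0.0001
tcp st mm [ 17.1 -45.3 158.3] rpy [-180.     0.  -164.3] t 16.45 f st [-2.3 -0.7] -0.4
scene 145 54 x 30..52 y -45..-24
scene 165 67 x 22..58 y -51..-30
scene 185 105 x 14..62 y -59..-32
scene 200 74 x 18..49 y -65..-19
side 145 79 x 21..41 y -55..-30
side 165 76 x 7..48 y -61..-47
side 185 133 x 7..55 y -65..-45
side 200 79 x 4..14 y -73..-25
```

```bash
python3 -m jog '[[-1,0,0,0,0,0,0],[0,0,0,0,0,0,0]]'
```

```text
time_s: 16.8
tool_pos: [0.554, -0.0753, 0.1582]
ee_rot: [180.0, -0.0, -164.3]
ft_force: [-2.9, -0.8, -0.1]
finger_gap: 0.0001
```

```bash
python3 -m jog '[[-1,0,0,0,0,0,0],[0,0,0,0,0,0,0]]'
```

```text
time_s: 17.05
tool_pos: [0.5549, -0.075, 0.1582]
ee_rot: [180.0, -0.0, -164.3]
ft_force: [-3.4, -0.4, -0.7]
finger_gap: -0.0002
```

```bash
python3 -m jog '[[-1.5,0,0,0,0,0,0],[0,0,0,0,0,0,0]]'; python3 -c "
from meas import *
look('m')
a=cv2.imread('pics/scene_m.png')[90:250,200:400];b=cv2.imread('pics/side_m.png')[120:280,210:410]
cv2.imwrite('pics/m2.png',cv2.resize(np.hstack([a,b]),None,fx=2,fy=2))"
```

```text
time_s: 17.3
tool_pos: [0.5562, -0.0746, 0.1581]
ee_rot: [180.0, -0.0, -164.3]
ft_force: [-3.6, -0.7, -1.5]
finger_gap: -0.0002
tcp st mm [ 20.2 -45.2 158.1] rpy [ 180.    -0.  -164.3] t 17.3 f st [-3.6  0.3] -1.5
scene 145 50 x 30..54 y -46..-24
scene 165 58 x 26..59 y -51..-30
scene 185 97 x 18..64 y -60..-32
scene 200 78 x 19..51 y -63..-21
side 145 87 x 22..44 y -55..-31
side 165 76 x 11..52 y -61..-46
side 185 124 x 11..56 y -65..-47
side 200 79 x 7..20 y -75..-24
```

View pics/m2.png

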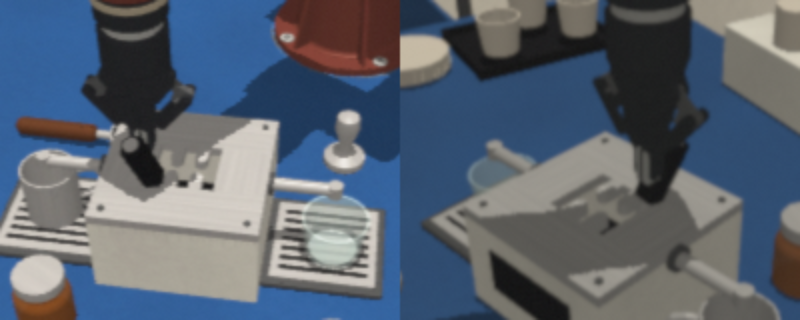

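The lever is in the right far slot, at scene crop (145,160) and side crop (660,180). The force is starting to build, so I'll press a little further to be sure it is at the stop.

```bash
python3 -m jog '[[-1.5,0,0,0,0,0,0],[0,0,0,0,0,0,0]]'
```

```text
time_s: 17.65
tool_pos: [0.5574, -0.0742, 0.1581]
ee_rot: [180.0, -0.1, -164.3]
ft_force: [-6.1, -0.7, -1.1]
finger_gap: 0.0001
```

```bash
python3 -m jog '[[-1.5,0,0,0,0,0,0],[0,0,0,0,0,0,0],[0,0,0,0,0,0,0]]'; python3 -c "
from meas import *
look('n')"
```

```text
time_s: 18.02
tool_pos: [0.5584, -0.0738, 0.1579]
ee_rot: [180.0, -0.1, -164.3]
ft_force: [-6.3, -2.7, -1.8]
finger_gap: -0.0001
tcp st mm [ 22.6 -45.1 157.9] rpy [ 1.800e+02 -1.000e-01 -1.643e+02] t 18.025 f st [-6.8 -0.9] -1.8
scene 145 52 x 32..56 y -47..-23
scene 165 66 x 28..61 y -52..-29
scene 185 99 x 26..66 y -59..-32
scene 200 80 x 17..49 y -68..-27
side 145 84 x 24..44 y -55..-30
side 165 70 x 13..52 y -61..-46
side 185 130 x 12..58 y -65..-44
side 200 79 x 10..21 y -75..-21
```

```bash
python3 -m jog '[[-2,0,0,0,0,0,0],[0,0,0,0,0,0,0],[0,0,0,0,0,0,0]]'
```

```text
time_s: 18.5
tool_pos: [0.5599, -0.0733, 0.1577]
ee_rot: [180.0, -0.2, -164.3]
ft_force: [-8.2, -1.7, -1.5]
finger_gap: 0.0002
```

```bash
python3 -m jog '[[10,0,0,0,0,0,0],[40,0,0,0,0,0,0],[0,0,-50,0,0,0,0],[30,0,-50,0,0,0,0],[50,0,-50,0,0,0,0]]'
python3 -m jog '[[50,0,0,0,0,0,0],[0,0,0,0,0,0,0],[0,0,0,0,0,0,0]]'
python3 -c "
from meas import *
look('o')
for n,b in(('scene',(235,110,350,245)),('side',(235,150,390,310))):
    for t in 'eo':
        z=np.load(f'{n}_{t}.npz');mk,q=lever(z['im'],z['d'],arm.camera_params(n),b);q=st(q)*1e3
        a=[q[abs(q[:,2]-h)<4,:2].mean(0) for h in range(145,196,10)]
        print(n,t,'slope x,y per z',np.polyfit(range(145,196,10),a,1)[0].round(3))
a=cv2.imread('pics/scene_o.png')[90:250,200:400];b=cv2.imread('pics/side_o.png')[120:280,210:410]
cv2.imwrite('pics/o2.png',cv2.resize(np.hstack([a,b]),None,fx=2,fy=2))"
```

```text
time_s: 19.12
tool_pos: [0.4424, -0.1071, 0.3047]
ee_rot: [-179.9, 0.2, -164.2]
ft_force: [1.4, -1.1, -0.1]
finger_gap: 0.0
time_s: 19.5
tool_pos: [0.3945, -0.1206, 0.3031]
ee_rot: [-179.9, 0.1, -164.3]
ft_force: [-0.2, -0.7, 1.1]
finger_gap: 0.0003
tcp st mm [-147.9  -45.8  303.1] rpy [-1.799e+02  1.000e-01 -1.643e+02] t 19.5 f st [-0.4 -0.6] 1.1
scene 145 50 x 31..53 y -44..-23
scene 165 50 x 38..59 y -51..-30
scene 185 61 x 43..64 y -58..-35
side 145 97 x 22..44 y -54..-32
side 165 100 x 28..48 y -61..-38
side 185 110 x 34..55 y -65..-40
side 200 20 x 37..45 y -59..-42
scene e slope x,y per z [0.02  0.027]
scene o slope x,y per z [ 0.16  -0.207]
side e slope x,y per z [-0.004 -0.   ]
side o slope x,y per z [ 0.251 -0.163]
```

View pics/o2.png

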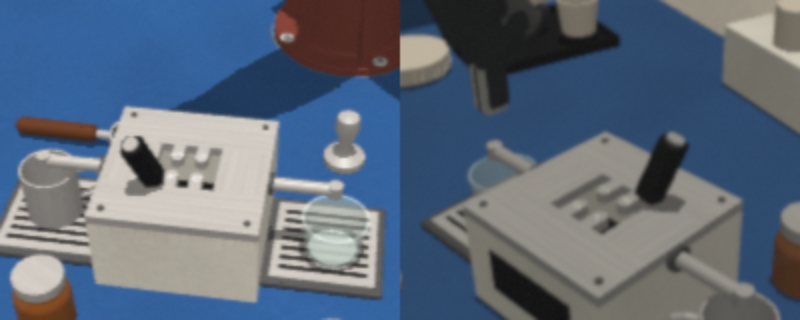

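The lever stands in the right far slot with nothing in front of it. At z = 165 mm its middle is at x ≈ 43.5 mm; the stop would put it at about 43. A quick check that nothing else moved, then I'll hand in.

```bash
python3 -c "
from meas import *
for n,bs in(('scene',dict(pitcher=(197,150,246,222),glass=(342,175,395,236),tamper=(358,140,388,178),spoon=(310,245,382,276),jar=(202,215,240,262),porta=(205,145,262,168))),('side',dict(pitcher=(330,240,432,350),porta=(270,308,372,400),jar=(392,218,432,272),tamper=(180,228,214,275),glass=(222,195,270,250)))):
    a=np.load(n+'0.npz')['im'].astype(int);b=np.load(n+'_o.npz')['im'].astype(int)
    for k,(x0,y0,x1,y1) in bs.items():
        e=abs(a-b).max(-1)[y0:y1,x0:x1];print(n,k,'mean diff',e.mean().round(1),'frac>40',(e>40).mean().round(3))
s=arm.get_state();print(s['time_s'],s['ft_force'],arm.sign_off())"
```

```text
scene pitcher mean diff 1.2 frac>40 0.0
scene glass mean diff 1.1 frac>40 0.0
scene tamper mean diff 1.2 frac>40 0.0
scene spoon mean diff 1.2 frac>40 0.0
scene jar mean diff 1.2 frac>40 0.0
scene porta mean diff 2.3 frac>40 0.011
side pitcher mean diff 5.8 frac>40 0.0
side porta mean diff 7.4 frac>40 0.009
side jar mean diff 5.5 frac>40 0.0
side tamper mean diff 6.2 frac>40 0.0
side glass mean diff 6.5 frac>40 0.0
the job is handed in; nothing more can be done
19.6 [ 0.64933293 -0.60040427  0.30801221] None
```

The lever is in the right far slot, the hot slot on the pitcher's side, and the job is handed in at 19.6 s. The pitcher was under the right tap. With the gripper shut, I pushed the lever in three one-sided moves: its near face to upright, its left face across to the right column, then its near face into the far slot.

**Lever position:** with the robot clear, the post's middle at z = 165 mm was at x ≈ 43.5 mm, against about 43 mm calculated for the far stop. Its sideways lean was about 0.27 just before the last push, and it still looked right afterwards. The force did not jump sharply at the stop. It rose slowly to about 8 N while the post had almost stopped moving, so "fully home" rests on the force and position together.

**Other things:** comparing pictures from before and after, the pitcher, glass, tamper, spoon and jar showed no movement. The portafilter areas changed in about 1% of pixels; I think that is shadow but did not check it further.

**Robot:** it ended clear of everything, about 0.30 m up and in front of the station, with the force reading near zero.

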